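Find the photometer's flush catch by feel and slide its cover open

ROBOT

A 6-joint arm with a two-finger parallel gripper is mounted at the origin on a cart in front of the work surface, level with it; the furniture and walls round the work are solid. World frame = base frame: x ahead of the robot, y to its left, z up, the work surface at z = 0. Lengths are in m, angles in rad, forces in N, time in s.
With the tool pointing down it reaches from about 0.3 to 0.875 m from the base axis. Payload 6.4 kg.
Tool frame: the origin (TCP) lies where the fingers leave the gripper's body, on its centre line; the fingertips stand 73 mm ahead of it and the grasp point (between the pads) lies 54 mm ahead of it; z points along the fingers, y is the line along which they close (so a half turn about z gives the same grasp; the last joint's range is limited). The gripper opens to 85 mm and grips with 20 to 120 N. Pads are 22 mm wide; open, the fingers measure 114 mm over their backs; the gripper's body (76 mm by 85 mm) begins 54 mm behind the grasp point. The pads swing forward as they close: fully open they stand 13 mm farther back than shut.
Start: joints at [-1.439, 0.181, 1.607, -0, 1.354, -0.206], TCP at [0.191, -0.543, 0.304] pointing down, gripper open.
Joint ranges: [-2.99, 2.99], [-0.89, 2.07], [0.3, 2.58], [-1.14, 4.28], [0, 2.63], [-3.12, 3.12]. Speed limits (rad/s): [2.57, 2.57, 3.01, 3.14, 3.14, 3.14].

INTERFACE

Orientations are given as a unit quaternion [w, x, y, z].
In Python, from bench import ctrl gives the robot as it stands.
- The arm moves only by the tool carry_out, never from a script. Its argument "steps" is one flat list of numbers, 7 for each row, row after row: the shift along the tool's x, y, z in m, then the turn, a rotation vector about the tool's x, y, z in rad, then the opening, from 0 (shut) to 1 (fully open). In form: [dx, dy, dz, wx, wy, wz, claw, dx, dy, dz, wx, wy, wz, claw, ...]. A call has 1 to 20 rows; each row is the pose to reach, as a shift and turn from the pose commanded when the call began, along the tool's axes at that moment; what a row does not reach only later rows make up. A row lasts 1/10 s, in which the tool goes at most 50 mm and 8.59 degrees, less where a joint would pass 70% of its speed; a pose out of reach is approached as far as the arm can. A call with a gripper value outside its range is refused whole. The fingers move at their own pace and stop on an object; the grip force is fixed at half the most. Time passes only in rows, so rows that repeat a pose let the fingers close. It gives the time, the measured TCP pose, the force, the opening and the grip force at its end, in the units of the state.
- ctrl.get_obs(): the state, without advancing time (a new reading comes with each control period).
- ctrl.camera(name): name is "scene" or "side" or "wrist"; returns the picture (400x640x3 uint8, red, green, blue); there is no depth.
- ctrl.camera_params(name): a dict with "vertical_fov" (degrees; the focal length in pixels is half the picture's height over the tangent of half this angle, whatever the lens; pixels are square), "cx", "cy" (the principal point, pixels), "k1" (the pictures are not rectified: a ray, as slopes to the right and down, at radius r is drawn at 1 + k1 r^2 times it, then the intrinsics apply), "cam_to_world" (4x4, takes a point from camera to world coordinates); the wrist camera has in their place "hand_eye" (4x4, takes a point from camera to tool coordinates, whose origin is the TCP and whose axes are the flange's). Camera axes: x right, y down, z forward; pixel columns grow to the right and rows downward; lengths in m; the calibration is good to about 2 mm. A picture is of the moment at which its call begins: read the wrist's pose just before it. camera_params takes no time and is no camera call.
- ctrl.hand_in(): hands the job in; it is judged then, once.
The state is a dict: "time_s": time; "q": joint angles; "dq": joint speeds; "joint_efforts": joint torques, N m; "eef_pos": TCP position; "eef_rot": TCP orientation; "wrist_force": force on the tool from outside, world axes, zero at the start; "torque": the same for the moment, N m; "opening": opening from 0.0 (shut) to 1.0 (fully open); "grasp_force": force on a finger pad.
Only numpy, scipy, OpenCV 4.12 (cv2) and the standard library are available. Lean on these libraries where they do the work, as an engineer would, in place of code of your own. Each camera call takes 0.05 s, during which the arm holds its last target. There are 200 camera calls.

TASK

Open the sample bay of the photometer for the next cuvette: feel along the smooth strip in its sliding cover for the flush catch plate, press the plate in to free the cover and, with it pressed, push the cover away from the display right back to its stop; then let the catch spring up and move clear. Press and push gently: do not force, shove or lift the instrument, do not touch the cuvettes, and leave the things around it where they are.

Things in the scene. Friction and masses are not known exactly. Their poses are not given: they have to be found in the camera images.
- photometer: the instrument, a low white and grey box 290 wide (y), 210 deep (x), 102 high, loose on rubber feet, about 3 kg; origin at the centre of its underside, z up; the sloping face with display and keys is its -x edge, towards the robot. On top, between two side rails (102 above the bench), lies the grey cover, 267 along y, 100 along x, its frame 101 above the bench; it slides along +x
- strip_face (a point): centre of the window in the cover's frame, on the face of the smooth grey strip that fills it, 99 above the bench; axes parallel to the photometer's; moves with the cover. The window is 126 along y and 58 along x, its frame 2 proud of the strip. The strip is rigid but for the catch plate, whose centre lies on this point's y axis, anywhere from y = -32 to +32, different each time
- catch (a joint): how far the catch plate is pressed in, 0 (out) to 0.008 m. The plate is of the same grey, 60 along y and 36 along x, its face 1.5 below the strip's. A spring holds it out: 1.5 N to start, 6 N fully in. From 0.003 m the cover is free. Fully in it lies 9.5 below the strip's face: a pocket whose back wall a fingertip can push. Let go, it springs up (while the cover is 1 to 17 mm back, not fully)
- cover (a joint): how far the cover has slid back along the photometer's +x, 0 (shut, held by the catch) to 0.060 m (at its stop, bay open); about 1.5 N of friction; stays where it is left
- cuvettes: the cuvette holder in the sample bay below the shut cover: a dark block 23 x 90 mm with clear cuvettes, tops 5 mm below the cover's underside; origin at the centre of its underside, 51.5 mm above the bench
- slides: teal slide box, 95 x 132 x 60, beside the photometer; origin at the centre of its underside
- dish: shallow clear petri dish, 61 across and 13 high, beside the photometer; origin at the centre of its underside
- vial: small pale capped vial, 44 across and 75 high, beside the photometer; origin at the centre of its underside
- pen: slim white and green pen lying on the bench, 145 long, along its y; origin at the centre of its underside

How it is judged:
By the outcome, as a careful person would: the job done as asked, in the order asked, and still so for the second after the job is handed in, with the robot touching nothing.
It also fails if it takes over 48 s, if anything falls off the work surface, if the arm or the gripper's body presses on something with over 40 N, if the wrist force passes 120 N, or if a joint passes its speed limit or range.

## Working session

There is one attempt and no reset: what is moved stays moved. The work goes in short steps, Python scripts to look and compute and a tool call to move; the robot and the scene stay as the last step left them, time stands still between calls to the robot, and variables do not carry over. Pictures are saved under pics/ and viewed, at most 10 in all, crops included, and the job is handed in when it is done.

Besides the shell and the picture viewer there is one more tool, called after "Emit:" as name(argument=value, ...), one argument or row to a line, values as JSON. carry_out: Moves the arm, as the interface text tells. Its arguments: {"type":"object","properties":{"steps":{"type":"array"}},"required":["steps"]}

```bash
mkdir -p pics; ls; python3 - <<'E'
from bench import ctrl
import cv2,numpy as np
np.set_printoptions(precision=4,suppress=True)
o=ctrl.get_obs();print({k:o[k] for k in o})
for n in("scene","side","wrist"):
    cv2.imwrite(f"pics/{n}0.png",ctrl.camera(n)[:,:,::-1]);print(n,ctrl.camera_params(n))
a=[cv2.imread(f"pics/{n}0.png") for n in("scene","side")]
E
```

```text
pics
{'time_s': 0.0, 'q': array([-1.4393,  0.1815,  1.608 , -0.    ,  1.3538, -0.2063]), 'dq': array([-0.0005,  0.0008,  0.0003, -0.0012, -0.0002, -0.0005]), 'joint_efforts': array([ -0.001 , -44.4866, -35.1342,  -0.0003,   0.0089,  -0.    ]), 'eef_pos': array([ 0.1905, -0.542 ,  0.303 ]), 'eef_rot': array([-0.0009,  0.9858,  0.1681,  0.    ]), 'wrist_force': array([-0.5623, -0.4838,  0.8405]), 'torque': array([ 0.0024,  0.0083, -0.0024]), 'grasp_force': 0.0, 'opening': 1.0028043481249804}
scene {'vertical_fov': 57.77383514361008, 'cx': 321.755800531794, 'cy': 206.63322929725925, 'k1': 0.026494905990176055, 'cam_to_world': array([[-0.7817, -0.3879,  0.4884,  0.0328],
       [-0.6236,  0.4984, -0.6022,  0.6392],
       [-0.0098, -0.7753, -0.6315,  0.7563],
       [ 0.    ,  0.    ,  0.    ,  1.    ]])}
side {'vertical_fov': 48.518772972614165, 'cx': 316.07462209610867, 'cy': 201.80074527689504, 'k1': -0.012929710806233716, 'cam_to_world': array([[ 0.9515, -0.1657,  0.2593,  0.2567],
       [-0.3077, -0.5043,  0.8069, -0.9395],
       [-0.0029, -0.8475, -0.5308,  0.6819],
       [ 0.    ,  0.    ,  0.    ,  1.    ]])}
wrist {'vertical_fov': 66.45913369858442, 'cx': 320.41958162454256, 'cy': 194.00262976968594, 'k1': -0.010057587167444086, 'hand_eye': array([[-0.0003, -0.9467, -0.3221,  0.083 ],
       [ 1.    , -0.0005,  0.0005, -0.    ],
       [-0.0006, -0.3221,  0.9467, -0.0689],
       [ 0.    ,  0.    ,  0.    ,  1.    ]])}
```

View pics/scene0.png

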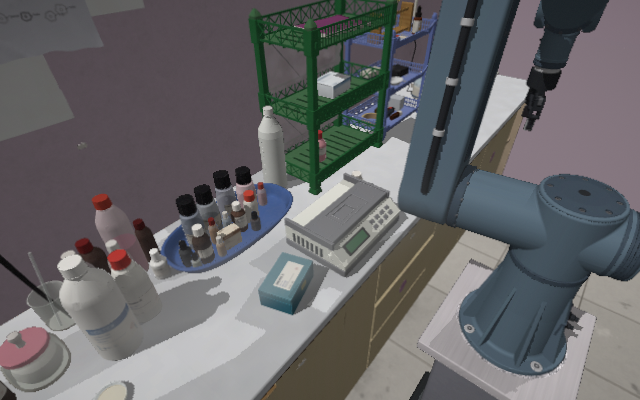

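View pics/side0.png

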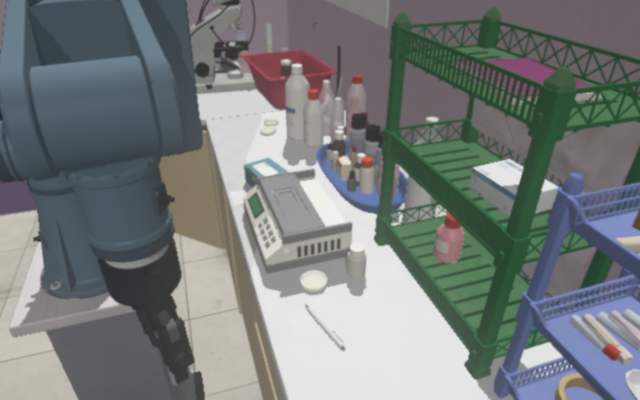

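The scene view shows the photometer around (345,220) with the slide box at (287,282). The side view shows it around (297,215), with the dish at (313,282), vial at (356,260) and pen at (325,327). I'll enlarge both.

```bash
python3 - <<'E'
import cv2,numpy as np
a=cv2.imread("pics/scene0.png")[165:285,270:410]; b=cv2.imread("pics/side0.png")[160:280,230:370]
f=lambda i:cv2.resize(i,None,fx=4.2,fy=4.2,interpolation=cv2.INTER_CUBIC)[:, :]
cv2.imwrite("pics/cs.png",f(a));cv2.imwrite("pics/cd.png",f(b))
E
```

```text
(no output)
```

View pics/cs.png

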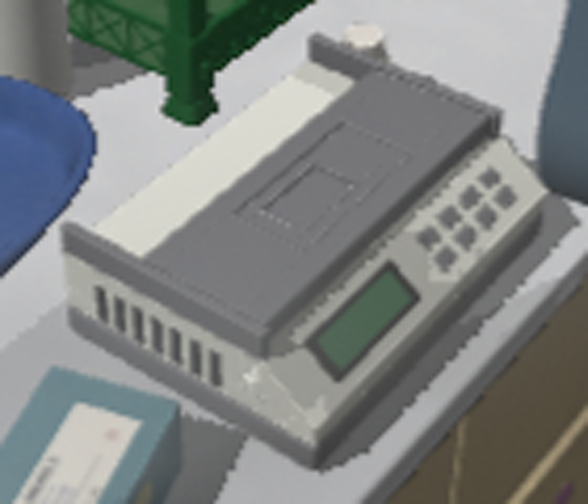

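View pics/cd.png

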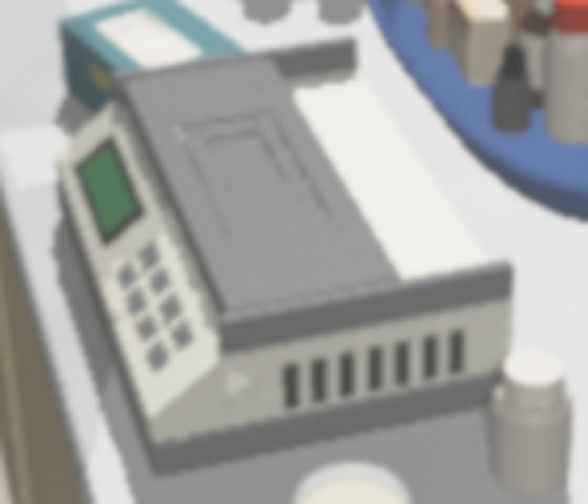

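The crops show the rails, cover, window and the faint plate outline towards the +y (slide box) end. I'll cast rays on these points.

```bash
cat > h.py <<'E'
from bench import ctrl
import cv2,numpy as np
np.set_printoptions(precision=4,suppress=True)
from scipy.spatial.transform import Rotation as R
def cast(n,px,z,T=None):
    p=ctrl.camera_params(n);f=200/np.tan(np.radians(p["vertical_fov"]/2))
    K=np.array([[f,0,p["cx"]],[0,f,p["cy"]],[0,0,1]])
    u=cv2.undistortPoints(np.array(px,float).reshape(-1,1,2),K,np.array([p["k1"],0,0,0]))[:,0]
    M=p["cam_to_world"] if T is None else T@p["hand_eye"]
    d=np.c_[u,np.ones(len(u))]@M[:3,:3].T;o=M[:3,3]
    return o+d*((z-o[2])/d[:,2])[:,None]
def tcp(o):
    w,x,y,z=o["eef_rot"];T=np.eye(4);T[:3,:3]=R.from_quat([x,y,z,w]).as_matrix();T[:3,3]=o["eef_pos"];return T
E
python3 - <<'E'
from h import *
S=lambda l:np.array(l)/4.2+[270,165]
D=lambda l:np.array(l)/4.2+[230,160]
print("rails +yback,+yfront,-yback,-yfront")
print(cast("scene",S([(62,225),(265,345),(312,38),(498,112)]),.102))
print(cast("side",D([(355,40),(120,78),(512,265),(222,320)]),.102))
print("window bl,br,fr,fl"); print(cast("scene",S([(238,212),(345,122),(410,160),(308,247)]),.101))
print(cast("side",D([(178,128),(270,110)]),.101))
print("plate scene",cast("scene",S([(258,212),(315,165),(355,188),(300,238)]),.098))
print("plate side",cast("side",D([(203,140),(262,128)]),.098))
E
```

```text
rails +yback,+yfront,-yback,-yfront
[[ 0.5868  0.1184  0.102 ]
 [ 0.4159  0.1236  0.102 ]
 [ 0.5851 -0.1586  0.102 ]
 [ 0.425  -0.1635  0.102 ]]
[[ 0.5879  0.1045  0.102 ]
 [ 0.4292  0.1022  0.102 ]
 [ 0.5895 -0.1708  0.102 ]
 [ 0.427  -0.1704  0.102 ]]
window bl,br,fr,fl
[[ 0.5046  0.0363  0.101 ]
 [ 0.5051 -0.088   0.101 ]
 [ 0.4451 -0.0798  0.101 ]
 [ 0.4478  0.0359  0.101 ]]
[[0.4505 0.0308 0.101 ]
 [0.5099 0.0344 0.101 ]]
plate scene [[ 0.4963  0.0253  0.098 ]
 [ 0.4956 -0.0384  0.098 ]
 [ 0.4597 -0.0348  0.098 ]
 [ 0.4589  0.0292  0.098 ]]
plate side [[0.4627 0.017  0.098 ]
 [0.5006 0.0196 0.098 ]]
```

Emit:
carry_out(
  steps=[0.41,-0.42,0,0,0,0.338,0,0.41,-0.42,0,0,0,0.338,0,0.41,-0.42,0,0,0,0.338,0,0.41,-0.42,0,0,0,0.338,0,0.41,-0.42,0,0,0,0.338,0,0.41,-0.42,0,0,0,0.338,0,0.41,-0.42,0,0,0,0.338,0,0.41,-0.42,0,0,0,0.338,0,0.41,-0.42,0,0,0,0.338,0,0.41,-0.42,0,0,0,0.338,0,0.41,-0.42,0,0,0,0.338,0,0.41,-0.42,0,0,0,0.338,0,0.41,-0.42,0,0,0,0.338,0,0.41,-0.42,0,0,0,0.338,0,0.41,-0.42,0,0,0,0.338,0,0.41,-0.42,0,0,0,0.338,0],
)

```text
time_s: 1.75
eef_pos: [0.4379, -0.0115, 0.3038]
eef_rot: [0.0, 1.0, -0.001, -0.0]
wrist_force: [-0.4, -0.4, 1.0]
opening: -0.0
grasp_force: 0.0
```

```bash
python3 - <<'E'
from h import *
o=ctrl.get_obs();print(o["time_s"],o["eef_pos"],o["eef_rot"],o["wrist_force"],o["opening"])
im=ctrl.camera("wrist");cv2.imwrite("pics/w1.png",im[:,:,::-1]);np.save("T1.npy",tcp(o))
E
```

```text
1.75 [ 0.4379 -0.0115  0.3038] [ 0.0001  1.     -0.0011 -0.0001] [-0.389  -0.445   1.0267] -0.0003488681643558985
```

View pics/w1.png

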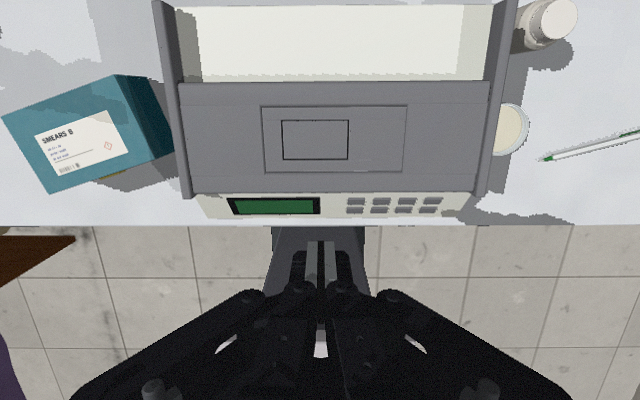

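The wrist view shows the window at (262..406, 105..172) and the plate outline at (282..349, 120..160). I'll locate it.

```bash
python3 - <<'E'
from h import *
T=np.load("T1.npy")
p=cast("wrist",[(282,120),(348,119.5),(349,160),(282.5,160)],.098,T);print("plate",p,p.mean(0))
w=cast("wrist",[(262,105.5),(406,106),(403.5,172),(264.5,172)],.101,T);print("win",w,w.mean(0))
r=cast("wrist",[(178,84),(490,80)],.101,T);print("cover back",r)
r=cast("wrist",[(193,191.5),(476,192)],.101,T);print("front",r)
f=cast("wrist",[(320,245)],.2,T);print(f)
E
```

```text
plate [[ 0.4963  0.022   0.098 ]
 [ 0.4966 -0.036   0.098 ]
 [ 0.4604 -0.0378  0.098 ]
 [ 0.4605  0.0231  0.098 ]] [ 0.4784 -0.0072  0.098 ]
win [[ 0.5088  0.0383  0.101 ]
 [ 0.5081 -0.0852  0.101 ]
 [ 0.4497 -0.0879  0.101 ]
 [ 0.45    0.0397  0.101 ]] [ 0.4791 -0.0238  0.101 ]
cover back [[ 0.5265  0.1078  0.101 ]
 [ 0.5291 -0.1539  0.101 ]]
front [[ 0.4314  0.1081  0.101 ]
 [ 0.4301 -0.1579  0.101 ]]
[[ 0.4281 -0.0112  0.2   ]]
```

Emit:
carry_out(
  steps=[0.04,-0.0045,0.04,0,0,0,0,0.04,-0.0045,0.07,0,0,0,0,0.04,-0.0045,0.09,0,0,0,0,0.04,-0.0045,0.105,0,0,0,0,0.04,-0.0045,0.11,0,0,0,0,0.04,-0.0045,0.115,0,0,0,0,0.04,-0.0045,0.119,0,0,0,0,0.04,-0.0045,0.123,0,0,0,0,0.04,-0.0045,0.123,0,0,0,0,0.04,-0.0045,0.123,0,0,0,0,0.04,-0.0045,0.123,0,0,0,0],
)

```text
time_s: 2.9
eef_pos: [0.4785, -0.0059, 0.1813]
eef_rot: [0.0, 1.0, -0.0, 0.0]
wrist_force: [0.6, -0.7, -0.1]
opening: -0.001
grasp_force: 0.0
```

Emit:
carry_out(
  steps=[0,0,0.003,0,0,0,0,0,0,0.006,0,0,0,0,0,0,0.009,0,0,0,0,0,0,0.009,0,0,0,0,0,0,0.009,0,0,0,0],
)

```text
time_s: 3.4
eef_pos: [0.4781, -0.0058, 0.1717]
eef_rot: [-0.0, 1.0, -0.0, -0.0]
wrist_force: [-0.2, 0.0, 0.3]
opening: 0.001
grasp_force: 0.0
```

Emit:
carry_out(
  steps=[0,0,0.001,0,0,0,0,0,0,0.002,0,0,0,0,0,0,0.003,0,0,0,0,0,0,0.003,0,0,0,0,0,0,0.003,0,0,0,0],
)

```text
time_s: 3.9
eef_pos: [0.4784, -0.0059, 0.1691]
eef_rot: [0.0, 1.0, -0.0, 0.0]
wrist_force: [-0.5, 1.1, 1.3]
opening: -0.002
grasp_force: 1.0
```

Emit:
carry_out(
  steps=[0,0,0.001,0,0,0,0,0,0,0.002,0,0,0,0,0,0,0.003,0,0,0,0,0,0,0.003,0,0,0,0,0,0,0.003,0,0,0,0],
)

```text
time_s: 4.4
eef_pos: [0.4783, -0.0059, 0.166]
eef_rot: [0.0, 1.0, -0.0, 0.0]
wrist_force: [-0.4, -0.2, 4.6]
opening: 0.0
grasp_force: 1.8
```

```bash
python3 - <<'E'
from h import *
o=ctrl.get_obs();print(o["time_s"],o["eef_pos"],o["wrist_force"],o["torque"])
cv2.imwrite("pics/w2.png",ctrl.camera("wrist")[:,:,::-1])
E
```

```text
4.4 [ 0.4783 -0.0059  0.166 ] [-0.4027 -0.1972  4.6085] [-0.0091  0.1249 -0.0051]
```

View pics/w2.png

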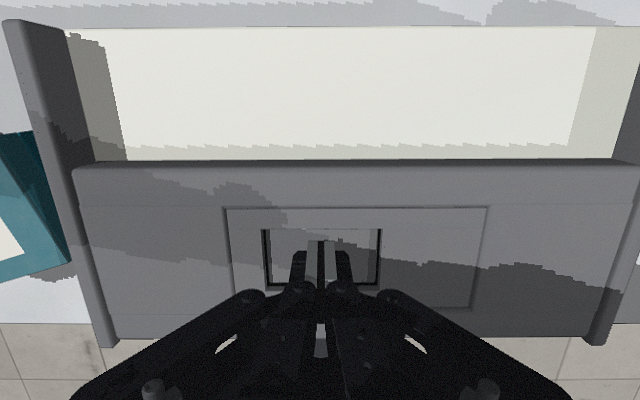

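The plate is visibly sunk around the fingertips (plate at 262..380 × 228..285, tips near 320,250), about 4–5 mm in. I'll press a bit more, then move to the back wall.

Emit:
carry_out(
  steps=[0,0,0.001,0,0,0,0,0,0,0.002,0,0,0,0,0,0,0.0025,0,0,0,0,0,0,0.0025,0,0,0,0,0,0,0.0025,0,0,0,0],
)

```text
time_s: 4.95
eef_pos: [0.4783, -0.0059, 0.1635]
eef_rot: [0.0, 1.0, -0.0, 0.0]
wrist_force: [-0.1, 0.1, 4.5]
opening: 0.0
grasp_force: 2.5
```

Emit:
carry_out(
  steps=[0.001,0,0,0,0,0,0,0.002,0,0,0,0,0,0,0.003,0,0,0,0,0,0,0.004,0,0,0,0,0,0,0.005,0,0,0,0,0,0,0.006,0,0,0,0,0,0,0.007,0,0,0,0,0,0,0.008,0,0,0,0,0,0,0.009,0,0,0,0,0,0,0.01,0,0,0,0,0,0,0.01,0,0,0,0,0,0,0.01,0,0,0,0,0,0],
)

```text
time_s: 6.15
eef_pos: [0.4881, -0.0059, 0.1634]
eef_rot: [-0.0, 1.0, -0.0, -0.0]
wrist_force: [-1.4, 0.2, 4.1]
opening: 0.004
grasp_force: 2.5
```

Emit:
carry_out(
  steps=[0.002,0,0,0,0,0,0,0.004,0,0,0,0,0,0,0.006,0,0,0,0,0,0,0.008,0,0,0,0,0,0,0.01,0,0,0,0,0,0,0.012,0,0,0,0,0,0,0.014,0,0,0,0,0,0,0.016,0,0,0,0,0,0,0.018,0,0,0,0,0,0,0.02,0,0,0,0,0,0,0.022,0,0,0,0,0,0,0.024,0,0,0,0,0,0,0.026,0,0,0,0,0,0,0.028,0,0,0,0,0,0,0.03,0,0,0,0,0,0,0.032,0,0,0,0,0,0,0.034,0,0,0,0,0,0,0.036,0,0,0,0,0,0,0.036,0,0,0,0,0,0],
)

```text
time_s: 8.05
eef_pos: [0.5242, -0.0057, 0.1633]
eef_rot: [-0.0, 1.0, -0.0, -0.0]
wrist_force: [-1.5, 1.5, 5.6]
opening: 0.001
grasp_force: 2.5
```

```bash
python3 - <<'E'
from h import *
o=ctrl.get_obs();print(o["time_s"],o["eef_pos"],o["wrist_force"],o["torque"])
cv2.imwrite("pics/w3.png",ctrl.camera("wrist")[:,:,::-1])
E
```

```text
8.05 [ 0.5242 -0.0057  0.1633] [-1.5261  1.4999  5.6148] [ 0.146   0.0936 -0.0299]
```

View pics/w3.png

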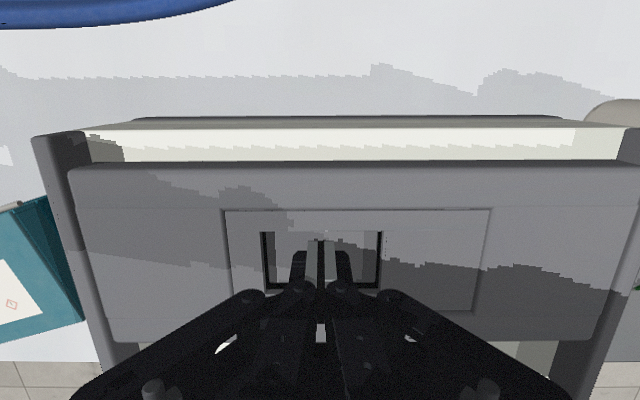

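The cover rides along with the tip: it is unchanged relative to the gripper and the bay strip behind has narrowed, so about 46 mm is done. I'll go on to the stop slowly.

Emit:
carry_out(
  steps=[0.002,0,0,0,0,0,0,0.004,0,0,0,0,0,0,0.006,0,0,0,0,0,0,0.008,0,0,0,0,0,0,0.01,0,0,0,0,0,0,0.012,0,0,0,0,0,0,0.013,0,0,0,0,0,0,0.014,0,0,0,0,0,0,0.015,0,0,0,0,0,0,0.016,0,0,0,0,0,0,0.016,0,0,0,0,0,0],
)

```text
time_s: 9.2
eef_pos: [0.5393, -0.0057, 0.1629]
eef_rot: [-0.0, 1.0, -0.0, -0.001]
wrist_force: [-3.2, 0.5, 4.8]
opening: -0.002
grasp_force: 2.7
```

Emit:
carry_out(
  steps=[0.0005,0,0,0,0,0,0,0.001,0,0,0,0,0,0,0.0015,0,0,0,0,0,0,0.002,0,0,0,0,0,0,0.002,0,0,0,0,0,0],
)

```text
time_s: 9.7
eef_pos: [0.5412, -0.0057, 0.1629]
eef_rot: [-0.0, 1.0, -0.0, -0.001]
wrist_force: [-4.0, 0.3, 5.5]
opening: 0.0
grasp_force: 2.7
```

```bash
python3 - <<'E'
from h import *
o=ctrl.get_obs();T=tcp(o);print(o["wrist_force"],o["torque"])
a=ctrl.camera("wrist");cv2.imwrite("pics/w4.png",a[:,:,::-1])
for n,im in(("w3",cv2.imread("pics/w3.png")),("w4",a[:,:,::-1])):
    g=cv2.cvtColor(np.ascontiguousarray(im),6).astype(float)[:, 425:475].mean(1);d=np.diff(g)
    print(n,[(i,round(d[i])) for i in range(90,345) if abs(d[i])>8])
E
```

```text
[-4.0139  0.2543  5.5028] [-0.008   0.6299  0.0012]
w3 [(113, -19), (114, -99), (115, -16), (116, 15), (117, 19), (118, 18), (119, 9), (126, 20), (127, 53), (128, 30), (158, -35), (159, -101), (160, -21), (166, 12), (167, 15), (168, 12), (206, -11), (208, -17), (209, 13), (210, 25), (262, -10), (264, -9), (266, -9), (309, -16)]
w4 [(137, -51), (138, -86), (139, 9), (141, 9), (142, 16), (143, 15), (144, 11), (150, -11), (159, 16), (160, 43), (161, 29), (163, -24), (164, -80), (165, -56), (172, 14), (173, 15), (174, 11), (211, -8), (212, -11), (213, -24), (214, 11), (215, 30), (266, -9), (267, -10), (268, -9), (313, -10)]
```

View pics/w4.png

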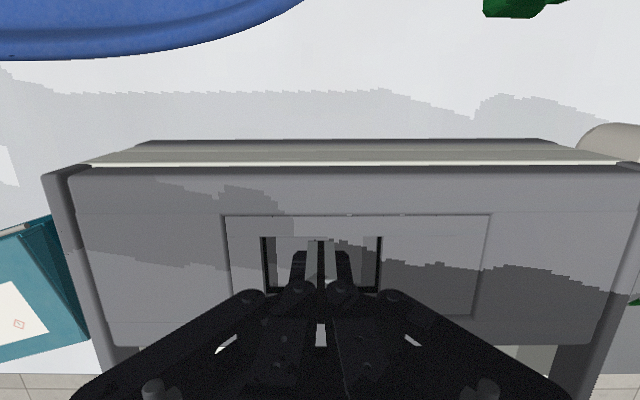

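The cover has fallen about 5 px (~3 mm) behind the tip and force has risen to 4 N, so it is at its stop. I'll make sure with the back wall, gently.

Emit:
carry_out(
  steps=[0.0005,0,0,0,0,0,0,0.001,0,0,0,0,0,0,0.0015,0,0,0,0,0,0,0.002,0,0,0,0,0,0,0.0025,0,0,0,0,0,0,0.0025,0,0,0,0,0,0],
)

```text
time_s: 10.35
eef_pos: [0.5437, -0.0058, 0.1629]
eef_rot: [-0.0, 1.0, -0.0, -0.001]
wrist_force: [-3.9, -0.7, 5.8]
opening: 0.0
grasp_force: 2.7
```

```bash
python3 - <<'E'
from h import *
o=ctrl.get_obs();print(o["eef_pos"],o["wrist_force"])
im=ctrl.camera("wrist")
g=cv2.cvtColor(im,7).astype(float)[:, 425:475].mean(1);d=np.diff(g)
print([(i,round(d[i])) for i in range(120,345) if abs(d[i])>8])
E
```

```text
[ 0.5437 -0.0058  0.1629] [-3.8922 -0.7495  5.7758]
[(140, -30), (141, -96), (142, -14), (145, 11), (146, 16), (147, 13), (148, 10), (154, -13), (164, 24), (165, 42), (166, 21), (168, -31), (169, -89), (170, -39), (177, 10), (178, 15), (179, 13), (216, -8), (217, -12), (218, -24), (219, 17), (220, 28), (262, -9), (263, -12), (269, -9), (317, -12)]
```

The cover is firmly at its stop (the tip only slides, at constant force). Lifting straight up.

Emit:
carry_out(
  steps=[0,0,-0.002,0,0,0,0,0,0,-0.004,0,0,0,0,0,0,-0.006,0,0,0,0,0,0,-0.009,0,0,0,0,0,0,-0.013,0,0,0,0,0,0,-0.02,0,0,0,0,0,0,-0.035,0,0,0,0,0,0,-0.06,0,0,0,0,0,0,-0.09,0,0,0,0,0,0,-0.13,0,0,0,0,-0.04,0,-0.14,0,0,0,0,-0.08,0,-0.14,0,0,0,0,-0.1,0,-0.14,0,0,0,0,-0.1,0,-0.14,0,0,0,0,-0.1,0,-0.14,0,0,0,0],
)

```text
time_s: 11.9
eef_pos: [0.4453, -0.006, 0.3048]
eef_rot: [0.0, 1.0, -0.0, 0.001]
wrist_force: [-0.2, -0.3, -0.6]
opening: -0.003
grasp_force: 0.0
```

```bash
python3 - <<'E'
from h import *
o=ctrl.get_obs();np.save("T5.npy",tcp(o));print(o["time_s"],o["eef_pos"],o["wrist_force"])
cv2.imwrite("pics/w5.png",ctrl.camera("wrist")[:,:,::-1])
E
```

```text
11.9 [ 0.4453 -0.006   0.3048] [-0.1581 -0.2666 -0.5799]
```

View pics/w5.png

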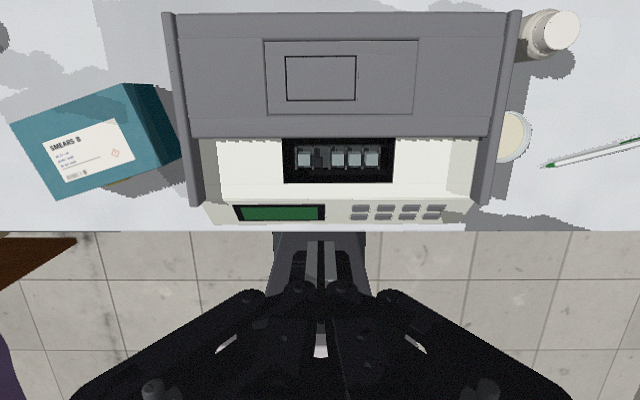

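The bay is open with the cuvettes in place (285..393 × 138..182), and the plate (286..356 × 56..101) is back up. A quick travel check, then hand in.

```bash
python3 - <<'E'
from h import *
T=np.load("T5.npy")
p=cast("wrist",[(286,56),(355.5,56),(356,101),(287,101)],.098,T);print(p.mean(0)-[.4784,-.0072,.098])
w=cast("wrist",[(264,40),(419,40),(415.5,115),(267,115)],.101,T);m=w.mean(0)-[.4791,-.0238,.101];print(m)
if m[0]>.057: print(ctrl.hand_in())
E
```

```text
[0.0597 0.0003 0.    ]
[ 0.0591 -0.0001  0.    ]
the job is handed in; nothing more can be done
None
```

The cover is pushed back to its stop (about 60 mm of travel) and the bay is open. The catch is back up, the arm is clear, and the job is handed in at about 12 s; the verdict wasn't shown.

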